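# Seat a support rod's taper in its stand base and set the stand in the tray

## Task

Put the taper-footed support rod into the tapered socket of the round stand base and press or tap it home firmly, some 15 to 20 N and never above 35 N, so that friction alone holds it. Then carry the stand by its rod, without touching the base, and set it down gently in the shallow steel tray, upright with the rod still tight. Leave the short plain rod and the rubber stopper where they are.

Things in the scene. Friction and masses are not known exactly. Their poses are not given: they have to be found in the camera images.
- rod_grip (a point): Point on the axis of the support rod where it is best gripped, on its plain 14 mm bar, 175 mm above the small end of its foot and 40 mm below its top. Steel rod 215 mm long, 0.22 kg, at first standing loose in one of the two bores of a pale wooden block; z axis along the rod, up. Bottom to top: tapered foot 36 mm, collar 26 mm across and 7 mm thick, bar 14 mm across, domed cap 21 mm across and 13 mm high.
- rod_foot (a point): Small end of the support rod's tapered foot, on the axis; z axis along the rod, up. The foot is 12 mm across at this end and 18 mm at the collar (5 degrees a side). In the block it stands 14 mm above the bench in a bore 18.5 mm wide.
- support_rod: The support rod as a whole; origin at the small end of its foot, z up along it. Pressed down in the socket it wedges: 10 N brings its small end to about 16.2 mm, 15 N to 15.5 mm, 20 N to 15.1 mm above the base's underside, and it stays there when let go. It is home below 16 mm. 15 N or more carries the base safely; after only a few newtons the base slips off when lifted.
- stand_base: Grey cast stand base, 0.6 kg, loose on the bench: disc 100 mm across and 9 mm thick with a boss in its middle, 36 mm across, 48 mm high in all. Origin in the middle of its underside, z up. The boss has a tapered bore that matches the rod's foot.
- socket_mouth (a point): Middle of the mouth of the tapered bore, at the top of the boss, 48 mm above the underside; the bore is 17 mm across there, with a bevelled lip 22 mm across. The foot drops in 29 mm before the tapers touch, its small end then 19 mm above the base's underside; it never bottoms, the collar stays 3 mm or more above the boss.
- tray_floor (a point): Middle of the floor of the shallow square steel tray, fixed on the bench; 170 mm outside, 160 mm inside, floor 3 mm above the bench, rim 16 mm above the bench; x and y axes along its sides.
- tray: The same tray; origin on the bench under its middle.
- plain_rod_mid (a point): Half-way up the short plain rod, not to be used: 100 mm long with a straight foot, 24 mm collar and 10 mm bar without a cap, standing in the other bore of the block, 56 mm from the support rod; its top is 114 mm above the bench.
- stopper_mid (a point): Half-way up a red-brown rubber stopper, 23 mm across and 22 mm high, standing on the bench between base and tray.
Things that resemble listed ones, but are neither listed nor needed, are in the scene too. Leave any green or purple look-alike of the support_rod alone.

How it is judged:
By the outcome, as a careful person would: the job done as asked, in the order asked, and still so for the second after the job is handed in, with the robot touching nothing.
It also fails if it takes over 51 s, if anything falls off the work surface, if the arm or the gripper's body presses on something with over 40 N, if the wrist force passes 120 N, or if a joint passes its speed limit or range.

## Robot

A 7-joint arm with a two-finger parallel gripper is mounted at the origin on a cart in front of the work surface, level with it; the furniture and walls round the work are solid. World frame = base frame: x ahead of the robot, y to its left, z up, the work surface at z = 0. Lengths are in m, angles in degrees, forces in N, time in s.
With the tool pointing down it reaches from about 0.4 to 0.875 m from the base axis. Payload 6.5 kg.
Tool frame: the origin (TCP) lies on the centre line of the jaws, within the pads' length; the fingertips stand 14 mm ahead of it and the grasp point (between the pads) lies 5 mm behind it; z points along the fingers, y is the direction in which the jaws open and shut (so a half turn about z gives the same grasp; the last joint's range is limited). The gripper opens to 88 mm and grips with 3 to 60 N. Pads are 18 mm wide; open, the fingers measure 123 mm over their backs; the gripper's body (75 mm by 187 mm) begins 45 mm behind the grasp point.
Start: joints at [-71.459, 30.733, -0.252, 88.115, 0.149, 61.152, -4.079], TCP at [0.247, 0.601, 0.253] pointing down, gripper open.
Joint ranges: [-154.64, 154.64], [-21.42, 123.67], [-72.66, 72.17], [13.99, 137.28], [-74.86, 254.86], [10.95, 109.41], [-158.01, 158.01]. Speed limits (degrees/s): [136.94, 136.94, 180, 180, 180, 180, 180].

## Interface

Orientations are given as a 3x3 rotation matrix whose columns are the frame's x, y, z axes.
In Python, from station import sensors, imaging, workorder gives the robot as it stands. The module is installed in compiled form; this text tells all that it offers.
- The arm moves only by the tool send_rows, never from a script. Its argument "rows" is a list that holds one entry, the list of rows, each a list of 7 numbers: the turn, a rotation vector about the tool's x, y, z in degrees, then the shift along the tool's x, y, z in m, then the opening, from -1 (shut) to 1 (fully open), so that 0 is half open. A call has 1 to 8 rows; each row is the pose to reach, as a shift and turn from the pose commanded when the call began, along the tool's axes at that moment; what a row does not reach only later rows make up. A row lasts 1/10 s, in which the tool goes at most 50 mm and 8.59 degrees, less where a joint would pass 70% of its speed; a pose out of reach is approached as far as the arm can. A call with a gripper value outside its range is refused whole. The fingers move at their own pace and stop on an object; "force" is the grip in N (left out, the last holds). Time passes only in rows, so rows that repeat a pose let the fingers close. It gives the time, the measured TCP pose, the force and the opening at its end, in the units of the state.
- sensors.get_state(): the state, without advancing time (a new reading comes with each control period).
- imaging.snapshot(name): name is "scene" or "top" or "wrist"; returns a dict with "color" (400x640x3 uint8, blue, green, red), "vfov" (degrees; the focal length in pixels is half the picture's height over the tangent of half this angle, whatever the lens; pixels are square), "cx", "cy" (the principal point, pixels), "R" (3x3) and "t" (3): a world point X has camera coordinates R X + t. Camera axes: x right, y down, z forward; pixel columns grow to the right and rows downward; lengths in m; the calibration is good to about 2 mm. A picture is of the moment at which its call begins. There is no depth.
- workorder.sign_off(): hands the job in, once; it reports no verdict.
Trained networks look in a picture, given as the dict that the camera call returned (one of the last four; its "shot" number tells which), for a name from the list of things; names that differ only in an ending like _2 or _b are one class to them, and where a whole thing is asked for, a point or a joint stands for the part that bears it (a point fixed in the world has none). Each returns a list of dicts, best first, with "confidence" (0 to 1); they miss things now and then, are a little off and sometimes report something else, mostly with a low value. They report only what shows in the picture. A call takes as long as a camera call. They do not tell look-alikes from the thing itself.
- imaging.spot_in(picture, thing): "bbox" ([centre column, centre row, width, height] in pixels, round what is visible of it).
The state is a dict: "clock": time; "joint_pos": joint angles; "joint_velocities": joint speeds; "effort": joint torques, N m; "position": TCP position; "eef_rot": TCP orientation; "force": force on the tool from outside, world axes, zero at the start; "moment": the same for the moment, N m; "gripper_width": finger opening in m.
Only numpy, scipy, OpenCV 4.12 (cv2) and the standard library are available. Lean on these libraries where they do the work, as an engineer would, in place of code of your own. Each camera call takes 0.05 s, during which the arm holds its last target.

## Working session

There is one attempt and no reset: what is moved stays moved. The work goes in short steps, Python scripts to look and compute and a tool call to move; the robot and the scene stay as the last step left them, time stands still between calls to the robot, and variables do not carry over. Pictures are saved under pics/ and viewed, and the job is handed in when it is done.

Besides the shell and the picture viewer there is one more tool, called after "Call:" as name([rows], argument=value, ...), one row to a line, values as JSON. send_rows: Moves the arm, as the interface text tells. Its arguments: {"type":"object","properties":{"rows":{"type":"array","items":{"type":"array","items":{"type":"array","items":{"type":"number"}}}},"force":{"type":"number"}},"required":["rows"]}

```bash
mkdir -p pics; cat > h.py <<'E'
import numpy as np,cv2
from station import sensors,imaging,workorder
def f(p): return p["color"].shape[0]/2/np.tan(np.radians(p["vfov"])/2)
def proj(p,X):
    c=np.array(p["R"])@np.array(X)+np.array(p["t"]); return np.array([p["cx"]+f(p)*c[0]/c[2],p["cy"]+f(p)*c[1]/c[2]])
def ray(p,u,v):
    R=np.array(p["R"]);o=-R.T@np.array(p["t"]);d=R.T@np.array([(u-p["cx"])/f(p),(v-p["cy"])/f(p),1]);return o,d/np.linalg.norm(d)
def atz(p,u,v,z):
    o,d=ray(p,u,v);return o+d*(z-o[2])/d[2]
def tri(rs):
    A=0;b=0
    for o,d in rs:
        M=np.eye(3)-np.outer(d,d);A=A+M;b=b+M@o
    X=np.linalg.solve(A,b);return X,[np.linalg.norm(np.cross(X-o,d)) for o,d in rs]
E
python3 - <<'E'
from h import *
for n in ["scene","top","wrist"]:
    p=imaging.snapshot(n);cv2.imwrite(f"pics/{n}0.png",p["color"])
    print(n,p["vfov"],ray(p,320,200))
    for t in ["support_rod","rod_grip","rod_foot","stand_base","socket_mouth","tray","tray_floor","plain_rod_mid","stopper_mid"]:
        print(t,[(np.round(d["bbox"]).tolist(),round(d["confidence"],2)) for d in imaging.spot_in(p,t)][:4])
s=sensors.get_state();print(s["clock"],s["position"],s["eef_rot"],s["force"],s["gripper_width"])
E
```

```text
scene 55.75776641570962 (array([-0.05515907,  0.86010842,  0.51184176]), array([ 0.59771308, -0.65774233, -0.45838205]))
support_rod [([252.0, 247.0, 19.0, 98.0], 0.91), ([284.0, 254.0, 11.0, 91.0], 0.75), ([285.0, 220.0, 10.0, 51.0], 0.56)]
rod_grip [([282.0, 255.0, 15.0, 94.0], 0.74), ([255.0, 246.0, 20.0, 92.0], 0.71), ([262.0, 229.0, 10.0, 30.0], 0.43)]
rod_foot [([281.0, 253.0, 16.0, 97.0], 0.75), ([249.0, 245.0, 17.0, 95.0], 0.58), ([282.0, 219.0, 10.0, 56.0], 0.53)]
stand_base [([350.0, 242.0, 40.0, 28.0], 0.64)]
socket_mouth [([349.0, 243.0, 39.0, 34.0], 0.56)]
tray [([362.0, 204.0, 60.0, 33.0], 0.9)]
tray_floor [([360.0, 202.0, 60.0, 33.0], 0.88), ([283.0, 222.0, 12.0, 62.0], 0.6)]
plain_rod_mid [([262.0, 228.0, 12.0, 32.0], 0.67)]
stopper_mid []
top 57.161926321014505 (array([0.3232829 , 0.27214985, 0.97281308]), array([ 0.18231513, -0.00553504, -0.98322457]))
support_rod [([327.0, 237.0, 33.0, 32.0], 0.65), ([218.0, 223.0, 32.0, 16.0], 0.62), ([253.0, 212.0, 21.0, 24.0], 0.5), ([224.0, 247.0, 34.0, 16.0], 0.5)]
rod_grip [([256.0, 210.0, 21.0, 20.0], 0.76), ([227.0, 247.0, 
[... 705 characters left out ...]
0, 322.0, 32.0, 93.0], 0.57)]
rod_grip [([274.0, 323.0, 35.0, 88.0], 0.84), ([310.0, 345.0, 14.0, 34.0], 0.68), ([189.0, 352.0, 8.0, 13.0], 0.54), ([255.0, 361.0, 8.0, 18.0], 0.44)]
rod_foot [([308.0, 344.0, 11.0, 30.0], 0.81), ([275.0, 321.0, 35.0, 90.0], 0.62), ([255.0, 357.0, 9.0, 14.0], 0.5)]
stand_base [([187.0, 352.0, 10.0, 13.0], 0.62)]
socket_mouth [([189.0, 349.0, 11.0, 18.0], 0.59)]
tray []
tray_floor []
plain_rod_mid []
stopper_mid []
1.5 [0.246984   0.60121058 0.25268557] [[-9.24989291e-01  3.79993173e-01 -1.27549536e-05]
 [ 3.79993172e-01  9.24989285e-01 -1.05901018e-04]
 [-2.84434684e-05 -1.02804103e-04 -9.99999994e-01]] [ 0.29868048  0.71471884 -1.06489288] 0.08806743905497959
```

View pics/scene0.png

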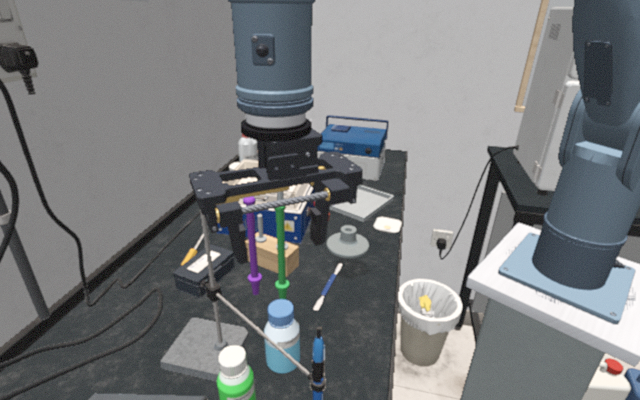

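View pics/top0.png

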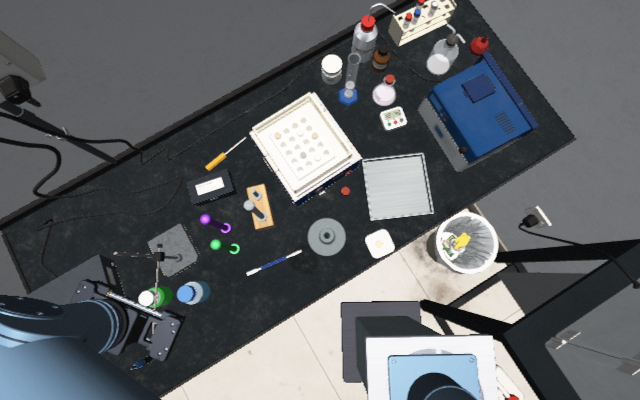

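View pics/wrist0.png

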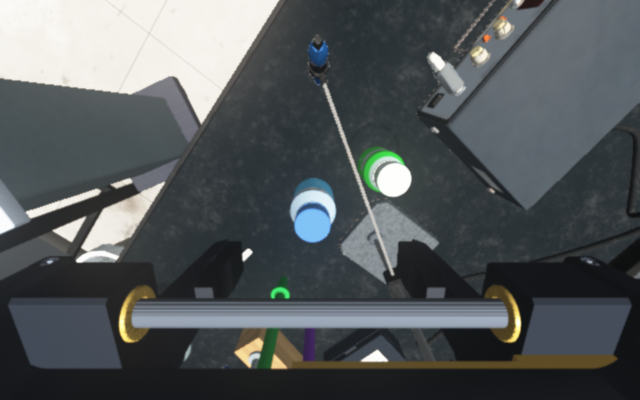

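```bash
python3 - <<'E'
import cv2,numpy as np
a=cv2.imread("pics/scene0.png")[150:310,220:420];b=cv2.imread("pics/top0.png")[140:270,200:450]
cv2.imwrite("pics/sc_crop.png",cv2.resize(a,None,fx=3.75,fy=3.75,interpolation=cv2.INTER_CUBIC))
cv2.imwrite("pics/top_crop.png",cv2.resize(b,None,fx=3.2,fy=3.2,interpolation=cv2.INTER_CUBIC))
E
```

```text
(no output)
```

View pics/sc_crop.png

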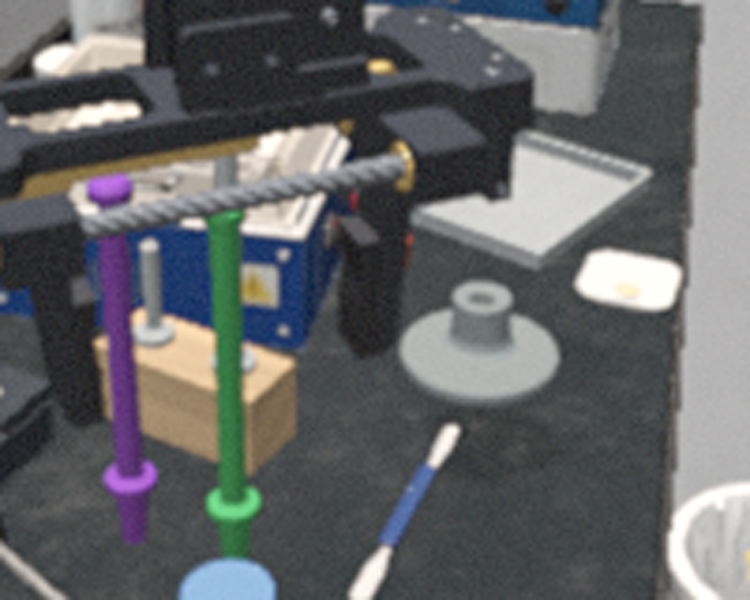

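View pics/top_crop.png

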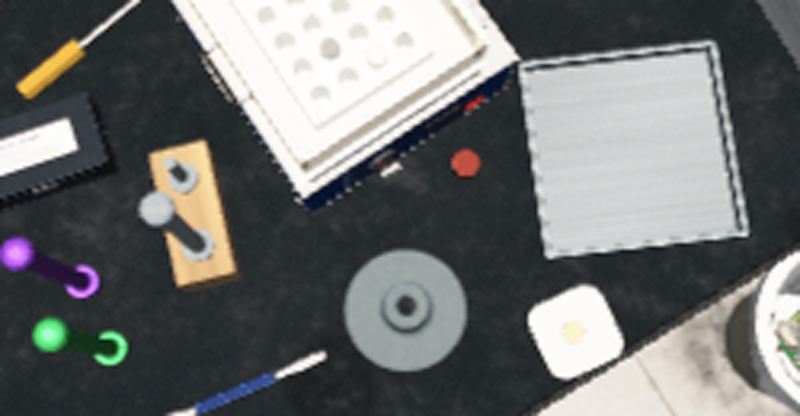

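```bash
python3 - <<'E'
from h import *
p=imaging.snapshot("top");q=imaging.snapshot("scene")
C=lambda x,y:((x-1.1)/3.2+200,(y-1.1)/3.2+140)
S=lambda x,y:((x-1.4)/3.75+220,(y-1.4)/3.75+150)
def P(n,x,y,z): r=atz(p,*C(x,y),z); print(n,np.round(r,4)); return r
P("cap",157,210,.222);P("collar",199,244,.055);P("plain top",171,163,.114);P("plain collar",183,178,.055)
P("purple cap",16,255,.208);P("purple collar",83,281,.04);P("green cap",50,334,.208);P("green collar",109,347,.04)
P("mouth",405,306,.048);P("disc",405,310,.009);P("stopper",466,162,.022)
t=[P("tray",a,b,.016) for a,b in [(520,65),(716,42),(748,236),(548,257)]];print("tray mid",np.mean(t,0),[np.linalg.norm(t[i]-t[i-1]) for i in range(4)])
print("scene mouth",atz(q,*S(482,299),.048), "scene disc", atz(q,*S(480,350),.009))
print("block corners top z .05",[np.round(atz(p,*C(*c),.05),3) for c in [(150,153),(205,140),(238,271),(183,285)]])
# incubator near corner: top image (310,165ish bottom) height
print("incub base corner",atz(p,*C(310,210),0),"top corner",atz(p,*C(307,168),.1), atz(p,*C(518,62),.1))
print("disc bbox", [np.round(atz(p,*C(x,y),.009),4) for x,y in [(344,310),(467,310),(405,249),(405,371)]])
print(sensors.get_state()["clock"])
E
```

```text
cap [0.4545 0.4163 0.222 ]
collar [0.4558 0.4147 0.055 ]
plain top [0.5089 0.427  0.114 ]
plain collar [0.5092 0.4279 0.055 ]
purple cap [0.4289 0.5114 0.208 ]
purple collar [0.4301 0.5096 0.04  ]
green cap [0.3767 0.4874 0.208 ]
green collar [0.3773 0.4877 0.04  ]
mouth [0.4041 0.2533 0.048 ]
disc [0.4043 0.2525 0.009 ]
stopper [0.5243 0.1994 0.022 ]
tray [0.6082 0.1505 0.016 ]
tray [ 0.6247 -0.016   0.016 ]
tray [ 0.4585 -0.0301  0.016 ]
tray [0.4446 0.1345 0.016 ]
tray mid [0.53401235 0.05973713 0.016     ] [np.float64(0.16439797732600953), np.float64(0.16728751203829165), np.float64(0.1667736042400017), np.float64(0.1652240344325291)]
scene mouth [0.40190714 0.25723694 0.048     ] scene disc [0.40240483 0.25527395 0.009     ]
block corners top z .05 [array([0.531, 0.456, 0.05 ]), array([0.541, 0.411, 0.05 ]), array([0.434, 0.385, 0.05 ]), array([0.424, 0.428, 0.05 ])]
incub base corner [0.49058271 0.33008663 0.        ] top corner [0.50577281 0.32607958 0.1       ] [0.58565435 0.16260646 0.1       ]
disc bbox [array([0.4053, 0.3025, 0.009 ]), array([0.4032, 0.2018, 0.009 ]), array([0.4546, 0.2513, 0.009 ]), array([0.3548, 0.2538, 0.009 ])]
1.6
```

Call:
send_rows([
  [[0, 0, 0, 0, 0, -0.04, 1], [0, 0, 0, 0, 0, -0.08, 1], [0, 0, 0, -0.07, -0.025, -0.08, 1], [0, 0, 0, -0.12, -0.042, -0.08, 1], [0, 0, 0, -0.17, -0.06, -0.08, 1], [0, 0, 0, -0.22, -0.078, -0.08, 1], [0, 0, 0, -0.263, -0.093, -0.08, 1], [0, 0, 0, -0.263, -0.093, -0.08, 1]],
])

```text
clock: 2.4
position: [0.4586, 0.4112, 0.333]
eef_rot: [[-0.923, 0.385, 0.002], [0.385, 0.923, -0.001], [-0.002, -0.001, -1.0]]
force: [1.0, -0.2, -0.8]
gripper_width: 0.088
```

```bash
cat > look.py <<'E'
from h import *
import sys
k=sys.argv[1]
for n in sys.argv[2:]:
    p=imaging.snapshot(n);cv2.imwrite(f"pics/{n}{k}.png",p["color"]);np.save(f"pics/{n}{k}.npy",dict((a,b) for a,b in p.items() if a!="color"),allow_pickle=True)
s=sensors.get_state();print(s["clock"],np.round(s["position"],4),np.round(s["eef_rot"],3).tolist(),np.round(s["force"],2),s["gripper_width"],np.round(s["joint_pos"],1))
E
python3 look.py 1 scene top wrist
```

```text
2.55 [0.4568 0.4133 0.3328] [[-0.923, 0.384, 0.001], [0.384, 0.923, -0.001], [-0.001, -0.0, -1.0]] [ 0.03  0.91 -0.21] 0.08777774033151889 [-49.8  23.3   4.8  88.6  -2.   68.2  22.7]
```

View pics/wrist1.png

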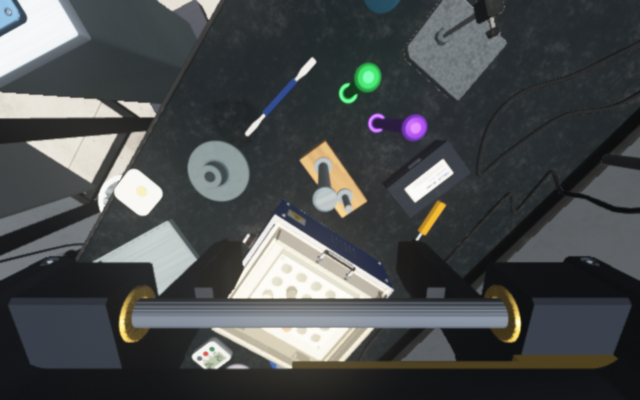

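View pics/scene1.png

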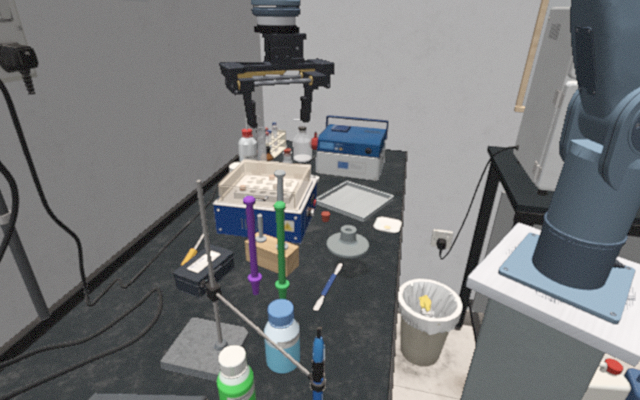

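```bash
python3 - <<'E'
import cv2
a=cv2.imread("pics/wrist1.png")[130:230,170:370];b=cv2.imread("pics/scene1.png")[160:280,230:390]
cv2.imwrite("pics/w1c.png",cv2.resize(a,None,fx=4,fy=4,interpolation=cv2.INTER_CUBIC))
cv2.imwrite("pics/s1c.png",cv2.resize(b,None,fx=5,fy=5,interpolation=cv2.INTER_CUBIC))
E
```

```text
(no output)
```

View pics/w1c.png

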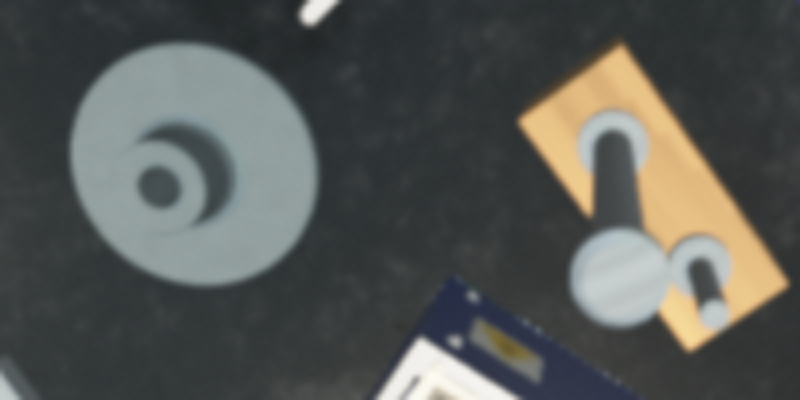

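View pics/s1c.png

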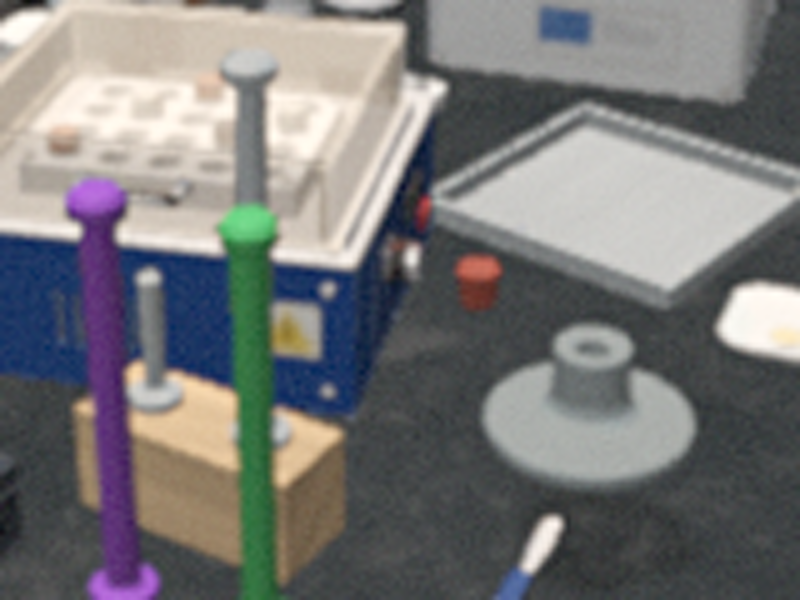

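The candidates for support_rod in scene1 are:
- the grey capped rod in the wooden block, cap at about (280,172)
- the purple rod, cap at about (249,199)
- the green rod, cap at about (279,204)

Only the grey one is steel and stands in the block's bore, so that's the target. The grey rod without a cap, at about (260,215), is the short plain rod. The enlarged crops confirm this.

```bash
python3 - <<'E'
from h import *
L=lambda n:(lambda p:(p.update(color=np.zeros((400,640,3))),p)[1])(np.load(n,allow_pickle=True).item())
w=L("pics/wrist1.npy");s=L("pics/scene1.npy");t=L("pics/top1.npy")
W=lambda x,y:((x-1.5)/4+170,(y-1.5)/4+130)
S=lambda x,y:((x-2)/5+230,(y-2)/5+160)
C=lambda x,y:((x-1.1)/3.2+200,(y-1.1)/3.2+140)
for n,a,b,c,z in [("cap",(621,278),(249,68),(157,210),.222),("collar",(613,146),(264,432),(199,244),.055),("mouth",(158,187),(593,348),(405,306),.048),("disc",(194,164),(589,420),(405,310),.009),("plain top",(715,315),(148,275),(171,163),.114)]:
    rs=[ray(w,*W(*a)),ray(s,*S(*b)),ray(t,*C(*c))]
    print(n,np.round(tri(rs)[0],4),np.round(tri(rs)[1],4),[np.round((o+d*(z-o[2])/d[2])[:2],4) for o,d in rs])
# incubator corner wall top: near-right corner in scene crop (348,262), base (355,405); 
b=atz(s,*S(350,412),0);print(b)
for h in(.08,.1,.12,.14):print(h,proj(s,[b[0],b[1],h])*1, S(348,265))
E
```

```text
cap [0.4559 0.4166 0.2216] [0.0014 0.0002 0.0013] [array([0.4572, 0.4169]), array([0.4549, 0.4172]), array([0.4545, 0.4163])]
collar [0.456  0.4157 0.052 ] [0.0017 0.0014 0.0005] [array([0.4562, 0.4174]), array([0.4518, 0.4176]), array([0.4558, 0.4147])]
mouth [0.405  0.2531 0.0453] [0.0007 0.0001 0.0006] [array([0.4056, 0.2543]), array([0.4023, 0.2566]), array([0.4041, 0.2533])]
disc [0.4047 0.2529 0.0047] [0.0005 0.0002 0.0004] [array([0.4044, 0.2551]), array([0.4011, 0.2578]), array([0.4043, 0.2525])]
plain top [0.5104 0.4288 0.1123] [0.0014 0.0005 0.0018] [array([0.5106, 0.43  ]), array([0.5087, 0.4306]), array([0.5089, 0.427 ])]
[0.49602686 0.3235143  0.        ]
0.08 [299.48395568 213.19602994] (299.2, 212.6)
0.1 [299.45344667 205.62322768] (299.2, 212.6)
0.12 [299.42230097 197.89239047] (299.2, 212.6)
0.14 [299.39049845 189.99851917] (299.2, 212.6)
```

Call:
send_rows([
  [[0, 0, 0, -0.0005, 0.0013, 0.04, 1], [0, 0, 0, -0.0005, 0.0013, 0.08, 1], [0, 0, 0, -0.0005, 0.0013, 0.115, 1], [0, 0, 0, -0.0005, 0.0013, 0.14, 1], [0, 0, 0, -0.0005, 0.0013, 0.149, 1], [0, 0, 0, -0.0005, 0.0013, 0.149, 1], [0, 0, 0, -0.0005, 0.0013, 0.149, 1]],
])

```text
clock: 3.25
position: [0.456, 0.4175, 0.1851]
eef_rot: [[-0.925, 0.379, 0.001], [0.379, 0.925, 0.002], [-0.0, 0.002, -1.0]]
force: [-0.3, 0.5, 0.4]
gripper_width: 0.0881
```

```bash
python3 look.py 2 scene wrist
```

```text
3.35 [0.4565 0.4173 0.1855] [[-0.925, 0.38, 0.002], [0.38, 0.925, 0.002], [-0.001, 0.003, -1.0]] [-0.42  0.21 -0.58] 0.08853350115054534 [-49.3  31.9   3.8  96.7  -2.6  51.3  23.2]
```

View pics/wrist2.png

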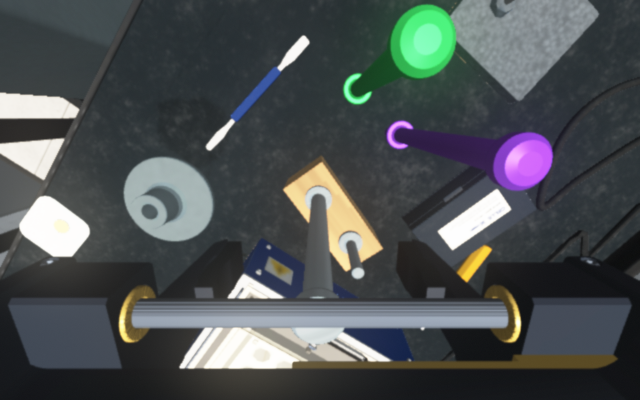

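View pics/scene2.png

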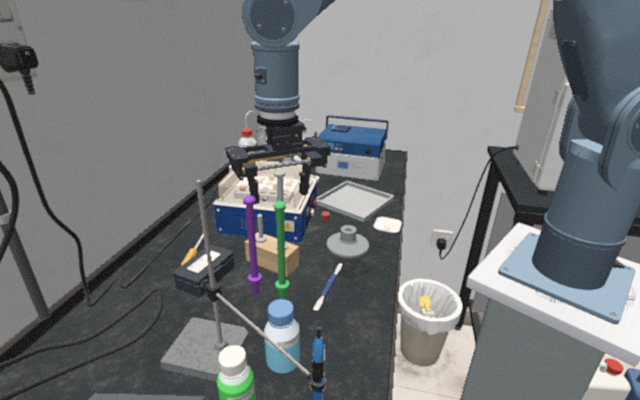

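Call:
send_rows([
  [[0, 0, 0, 0, 0, 0, 0], [0, 0, 0, 0, 0, 0, -0.6], [0, 0, 0, 0, 0, 0, -1], [0, 0, 0, 0, 0, 0, -1], [0, 0, 0, 0, 0, 0, -1], [0, 0, 0, 0, 0, 0, -1], [0, 0, 0, 0, 0, 0, -1]],
], force=55)

```text
clock: 4.05
position: [0.4559, 0.4163, 0.1837]
eef_rot: [[-0.925, 0.38, 0.0], [0.38, 0.925, -0.0], [-0.0, -0.0, -1.0]]
force: [-1.0, -0.3, 0.2]
gripper_width: 0.0345
```

Call:
send_rows([
  [[0, 0, 0, 0, 0, 0, -1], [0, 0, 0, 0, 0, 0, -1], [0, 0, 0, 0, 0, 0, -1], [0, 0, 0, 0, 0, 0, -1]],
], force=55)

```text
clock: 4.45
position: [0.4559, 0.4164, 0.1837]
eef_rot: [[-0.925, 0.38, 0.0], [0.38, 0.925, 0.0], [-0.0, 0.0, -1.0]]
force: [1.6, 0.2, 0.6]
gripper_width: 0.0124
```

Call:
send_rows([
  [[0, 0, 0, 0, 0, -0.02, -1], [0, 0, 0, 0, 0, -0.045, -1], [0, 0, 0, 0, 0, -0.07, -1], [0, 0, 0, -0.003, -0.04, -0.07, -1], [0, 0, 0, -0.006, -0.08, -0.07, -1], [0, 0, 0, -0.01, -0.12, -0.07, -1], [0, 0, 0, -0.013, -0.152, -0.07, -1], [0, 0, 0, -0.0147, -0.17, -0.07, -1]],
])

```text
clock: 5.25
position: [0.4038, 0.2502, 0.2534]
eef_rot: [[-0.924, 0.382, -0.001], [0.382, 0.924, -0.002], [0.001, -0.002, -1.0]]
force: [0.3, 0.2, -1.7]
gripper_width: 0.0127
```

Call:
send_rows([
  [[0, 0, 0, 0, 0, 0, -1], [0, 0, 0, 0, 0, 0, -1], [0, 0, 0, 0, 0, 0, -1]],
])

```text
clock: 5.55
position: [0.4051, 0.2548, 0.2538]
eef_rot: [[-0.925, 0.379, 0.0], [0.379, 0.925, 0.001], [-0.0, 0.001, -1.0]]
force: [0.5, 0.9, -2.1]
gripper_width: 0.0126
```

```bash
python3 look.py 3 scene top wrist; python3 - <<'E'
import cv2
for n,(x,y,w,h,k) in {"scene":(280,130,120,150,4),"wrist":(220,130,200,150,4),"top":(270,180,120,90,6)}.items():
    a=cv2.imread(f"pics/{n}3.png")[y:y+h,x:x+w];cv2.imwrite(f"pics/{n}3c.png",cv2.resize(a,None,fx=k,fy=k,interpolation=cv2.INTER_CUBIC))
E
```

```text
5.7 [0.405  0.2544 0.2536] [[-0.925, 0.379, -0.0], [0.379, 0.925, 0.0], [0.0, 0.0, -1.0]] [ 0.66  0.41 -1.48] 0.012826454921607205 [-42.4  13.8   5.7 113.7  -1.7  52.6  31.9]
```

View pics/wrist3c.png

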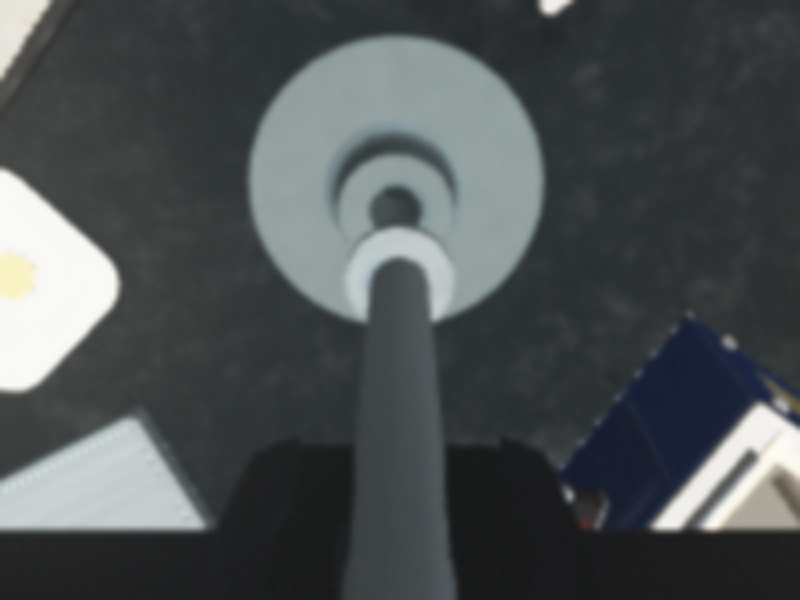

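View pics/scene3c.png

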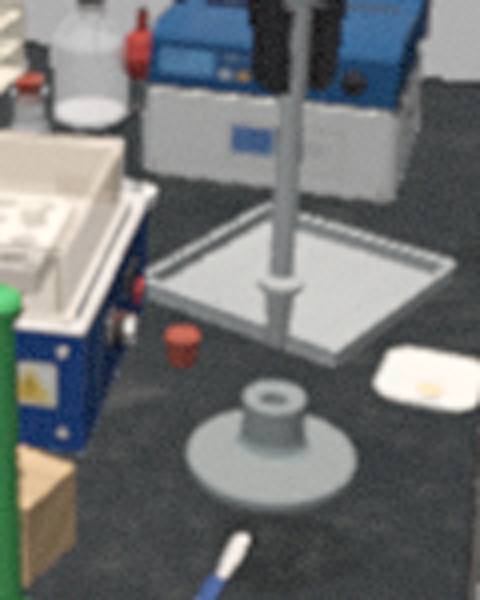

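View pics/top3c.png

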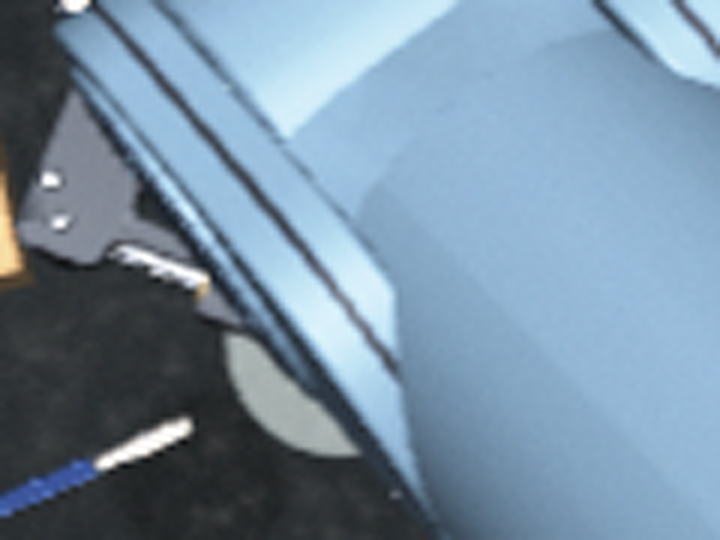

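```bash
cat >> h.py <<'E'
def L(n):
    p=np.load(n,allow_pickle=True).item();p["color"]=np.zeros((400,640,3));return p
E
python3 - <<'E'
from h import *
w=L("pics/wrist3.npy");s=L("pics/scene3.npy")
W=lambda x,y:((x-1.5)/4+220,(y-1.5)/4+130)
S=lambda x,y:((x-1.5)/4+280,(y-1.5)/4+130)
iW=lambda u:(u-[220,130])*4+1.5
iS=lambda u:(u-[280,130])*4+1.5
for z in(.084,.127,.15,.2,.23):print(z,"pred w",iW(proj(w,[.405,.2544,z])),"s",iS(proj(s,[.405,.2544,z])))
for n,a,b in[("collar top",(400,277),(281,280)),("mouth",(396,207),(273,397)),("disc",(397,181),(272,455))]:
    rs=[ray(w,*W(*a)),ray(s,*S(*b))];print(n,tri(rs),)
for z,b in((.048,(273,397)),(.127,(281,280)),(.084,(275.5,350))):print("scene atz",z,atz(s,*S(*b),z))
for z,a in((.048,(396,207)),(.127,(400,277)),(.009,(397,181))):print("wrist atz",z,atz(w,*W(*a),z))
E
```

```text
0.084 pred w [397.16141224 236.21500273] s [276.48238529 341.56162329]
0.127 pred w [396.93516691 280.10749797] s [280.70430904 274.86852316]
0.15 pred w [396.78336539 309.55759849] s [283.04252598 237.93205885]
0.2 pred w [396.33833485 395.89529794] s [288.33021386 154.40324171]
0.23 pred w [395.95226522 470.79434447] s [291.64513259 102.0379647 ]
collar top (array([0.40489681, 0.25479093, 0.12408193]), [np.float64(0.0005098503391643786), np.float64(0.0005098503391644179)])
mouth (array([0.40511839, 0.2540223 , 0.04648881]), [np.float64(0.00011974231559691962), np.float64(0.00011974231559692685)])
disc (array([0.40438476, 0.25381455, 0.00638136]), [np.float64(0.000764784713157022), np.float64(0.0007647847131568969)])
scene atz 0.048 [0.40373791 0.25603533 0.048     ]
scene atz 0.127 [0.40091325 0.2592109  0.127     ]
scene atz 0.084 [0.39925563 0.26237988 0.084     ]
wrist atz 0.048 [0.4047052  0.25409017 0.048     ]
wrist atz 0.127 [0.40456443 0.25536582 0.127     ]
wrist atz 0.009 [0.40455821 0.25442088 0.009     ]
```

Call:
send_rows([
  [[0, 0, 0, 0, -0.0005, 0.015, -1], [0, 0, 0, 0, -0.0005, 0.03, -1], [0, 0, 0, 0, -0.0005, 0.042, -1], [0, 0, 0, 0, -0.0005, 0.05, -1], [0, 0, 0, 0, -0.0005, 0.055, -1], [0, 0, 0, 0, -0.0005, 0.058, -1], [0, 0, 0, 0, -0.0005, 0.058, -1]],
])

```text
clock: 6.4
position: [0.4048, 0.253, 0.1957]
eef_rot: [[-0.925, 0.38, 0.0], [0.38, 0.925, -0.0], [-0.0, -0.0, -1.0]]
force: [0.0, -0.2, -2.4]
gripper_width: 0.0127
```

```bash
python3 look.py 4 scene wrist; python3 - <<'E'
import cv2
for n,(x,y,w,h,k) in {"scene":(280,130,120,150,4),"wrist":(220,130,200,150,4)}.items():
    a=cv2.imread(f"pics/{n}4.png")[y:y+h,x:x+w];cv2.imwrite(f"pics/{n}4c.png",cv2.resize(a,None,fx=k,fy=k,interpolation=cv2.INTER_CUBIC))
E
```

```text
6.5 [0.4049 0.2531 0.196 ] [[-0.925, 0.38, 0.0], [0.38, 0.925, 0.0], [-0.0, 0.0, -1.0]] [ 0.32  0.   -1.79] 0.012917585660689384 [-41.9  18.6   5.4 116.9  -2.4  44.7  32.6]
```

View pics/wrist4c.png

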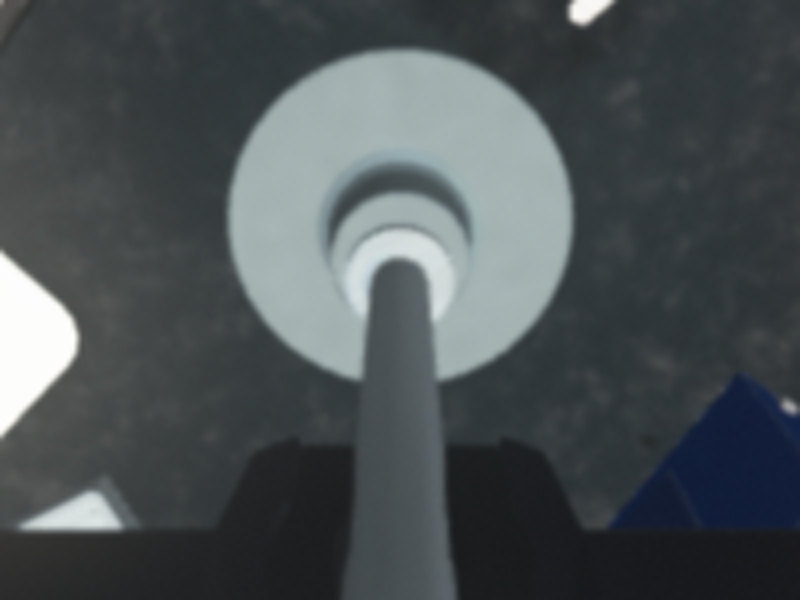

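View pics/scene4c.png

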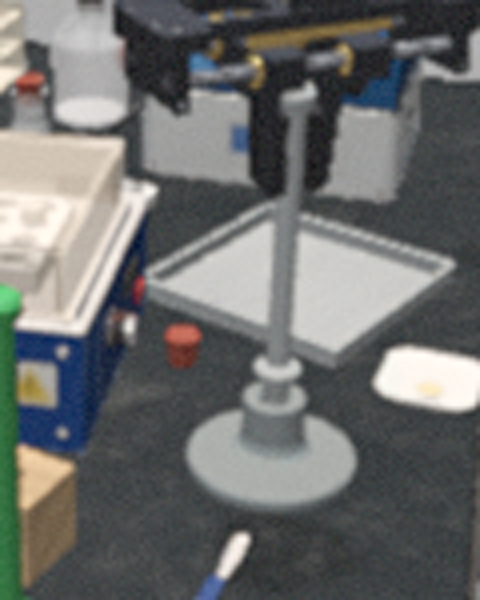

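Call:
send_rows([
  [[0, 0, 0, 0, 0, 0.002, -1], [0, 0, 0, 0, 0, 0.004, -1], [0, 0, 0, 0, 0, 0.006, -1], [0, 0, 0, 0, 0, 0.006, -1]],
])

```text
clock: 6.9
position: [0.4049, 0.2531, 0.1896]
eef_rot: [[-0.925, 0.38, 0.001], [0.38, 0.925, 0.0], [-0.0, 0.0, -1.0]]
force: [1.5, 0.5, -1.4]
gripper_width: 0.0129
```

Call:
send_rows([
  [[0, 0, 0, 0, 0, 0.001, -1], [0, 0, 0, 0, 0, 0.002, -1], [0, 0, 0, 0, 0, 0.002, -1]],
])

```text
clock: 7.2
position: [0.405, 0.2531, 0.1878]
eef_rot: [[-0.925, 0.38, 0.001], [0.38, 0.925, 0.0], [-0.0, 0.0, -1.0]]
force: [1.5, 0.3, -2.2]
gripper_width: 0.0128
```

Call:
send_rows([
  [[0, 0, 0, 0, 0, 0.0005, -1], [0, 0, 0, 0, 0, 0.001, -1], [0, 0, 0, 0, 0, 0.001, -1]],
])

```text
clock: 7.5
position: [0.4051, 0.2532, 0.187]
eef_rot: [[-0.925, 0.38, 0.001], [0.38, 0.925, 0.0], [-0.001, 0.001, -1.0]]
force: [1.7, -0.4, 3.7]
gripper_width: 0.0125
```

Call:
send_rows([
  [[0, 0, 0, 0, 0, 0.0005, -1], [0, 0, 0, 0, 0, 0.001, -1], [0, 0, 0, 0, 0, 0.001, -1]],
])

```text
clock: 7.8
position: [0.4052, 0.2533, 0.1864]
eef_rot: [[-0.925, 0.38, 0.001], [0.38, 0.925, 0.001], [-0.001, 0.001, -1.0]]
force: [-0.1, -0.9, 7.2]
gripper_width: 0.0127
```

Call:
send_rows([
  [[0, 0, 0, 0, 0, 0.0005, -1], [0, 0, 0, 0, 0, 0.001, -1], [0, 0, 0, 0, 0, 0.001, -1]],
])

```text
clock: 8.1
position: [0.4055, 0.2534, 0.1859]
eef_rot: [[-0.925, 0.38, 0.002], [0.38, 0.925, 0.001], [-0.001, 0.002, -1.0]]
force: [0.2, -1.2, 11.7]
gripper_width: 0.0128
```

Call:
send_rows([
  [[0, 0, 0, 0, 0, 0.0005, -1], [0, 0, 0, 0, 0, 0.0005, -1]],
])

```text
clock: 8.3
position: [0.4056, 0.2535, 0.1856]
eef_rot: [[-0.925, 0.38, 0.002], [0.38, 0.925, 0.001], [-0.001, 0.002, -1.0]]
force: [0.3, -1.7, 14.3]
gripper_width: 0.013
```

Call:
send_rows([
  [[0, 0, 0, 0, 0, 0.0004, -1], [0, 0, 0, 0, 0, 0.0008, -1], [0, 0, 0, 0, 0, 0.0008, -1], [0, 0, 0, 0, 0, 0.0008, -1]],
])

```text
clock: 8.7
position: [0.4058, 0.2535, 0.1853]
eef_rot: [[-0.925, 0.38, 0.002], [0.38, 0.925, 0.002], [-0.001, 0.002, -1.0]]
force: [-2.0, -2.9, 18.8]
gripper_width: 0.0125
```

```bash
python3 - <<'E'
from h import *
for i in range(5):
    p=imaging.snapshot("scene");s=sensors.get_state();print(np.round(s["force"],1),np.round(s["position"],4))
cv2.imwrite("pics/scene5.png",p["color"]);a=p["color"][130:280,280:400];cv2.imwrite("pics/scene5c.png",cv2.resize(a,None,fx=4,fy=4,interpolation=cv2.INTER_CUBIC))
E
```

```text
[-0.6 -2.1 18.4] [0.4058 0.2536 0.1853]
[-0.7 -3.3 19.3] [0.4058 0.2535 0.1853]
[-1.8 -2.5 19. ] [0.4058 0.2535 0.1853]
[-1.5 -2.5 18.4] [0.4058 0.2536 0.1853]
[-1.2 -2.4 18.4] [0.4058 0.2536 0.1853]
```

View pics/scene5c.png

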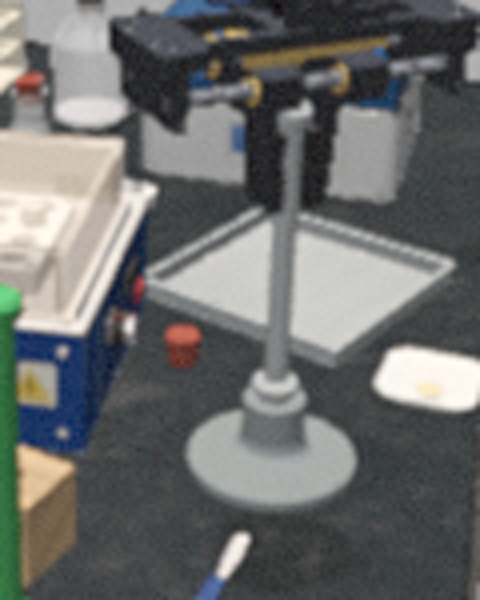

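Call:
send_rows([
  [[0, 0, 0, 0, 0, -0.002, -1], [0, 0, 0, 0, 0, -0.004, -1], [0, 0, 0, 0, 0, -0.007, -1], [0, 0, 0, 0, 0, -0.011, -1], [0, 0, 0, 0, 0, -0.015, -1], [0, 0, 0, 0, 0, -0.015, -1]],
])

```text
clock: 9.55
position: [0.4049, 0.2532, 0.1988]
eef_rot: [[-0.925, 0.38, 0.001], [0.38, 0.925, 0.0], [-0.0, 0.001, -1.0]]
force: [0.1, 0.4, -8.4]
gripper_width: 0.0127
```

```bash
python3 look.py 6 scene wrist; python3 - <<'E'
import cv2
for n,(x,y,w,h,k) in {"scene":(280,130,120,150,4)}.items():
    a=cv2.imread(f"pics/{n}6.png")[y:y+h,x:x+w];cv2.imwrite(f"pics/{n}6c.png",cv2.resize(a,None,fx=k,fy=k,interpolation=cv2.INTER_CUBIC))
E
```

```text
9.65 [0.4047 0.253  0.1985] [[-0.925, 0.38, 0.0], [0.38, 0.925, 0.0], [-0.0, 0.0, -1.0]] [ 0.91 -0.05 -8.26] 0.012689805932130965 [-42.   18.3   5.4 116.8  -2.4  45.   32.5]
```

View pics/scene6c.png

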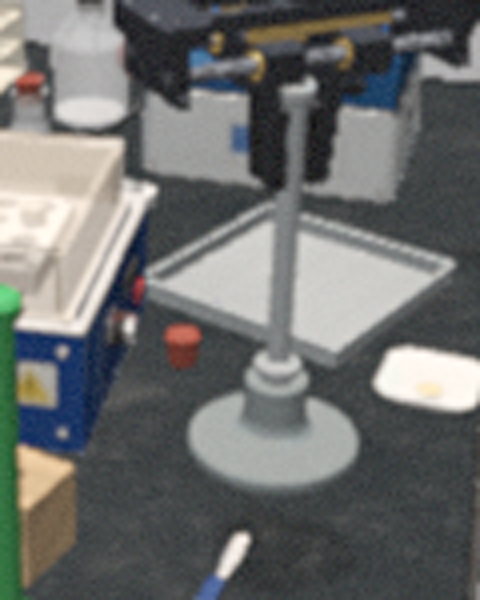

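View pics/wrist6.png

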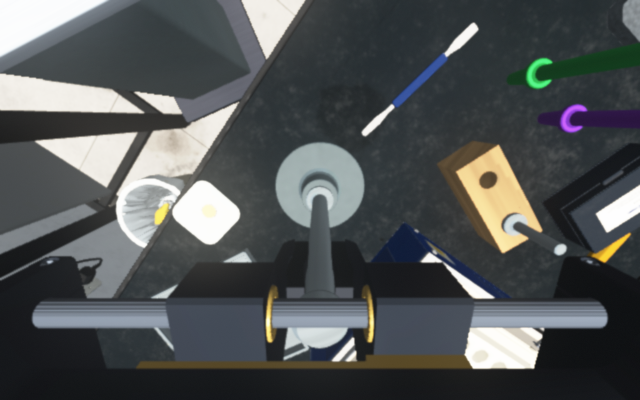

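Call:
send_rows([
  [[0, 0, 0, 0, 0, -0.01, -1], [0, 0, 0, 0, 0, -0.022, -1], [0, 0, 0, 0, 0, -0.035, -1], [0, 0, 0, -0.006, -0.004, -0.042, -1], [0, 0, 0, -0.018, -0.012, -0.045, -1], [0, 0, 0, -0.035, -0.0235, -0.045, -1], [0, 0, 0, -0.053, -0.0355, -0.045, -1], [0, 0, 0, -0.071, -0.0475, -0.045, -1]],
])

```text
clock: 10.45
position: [0.453, 0.1808, 0.244]
eef_rot: [[-0.925, 0.38, 0.001], [0.38, 0.925, 0.0], [-0.001, 0.0, -1.0]]
force: [0.7, -0.1, -7.7]
gripper_width: 0.0124
```

Call:
send_rows([
  [[0, 0, 0, -0.018, -0.012, 0, -1], [0, 0, 0, -0.036, -0.024, 0, -1], [0, 0, 0, -0.054, -0.036, 0, -1], [0, 0, 0, -0.072, -0.048, 0, -1], [0, 0, 0, -0.09, -0.06, 0, -1], [0, 0, 0, -0.105, -0.071, 0, -1], [0, 0, 0, -0.116, -0.078, 0, -1], [0, 0, 0, -0.122, -0.082, 0, -1]],
])

```text
clock: 11.25
position: [0.5347, 0.0584, 0.2437]
eef_rot: [[-0.924, 0.381, 0.001], [0.381, 0.924, -0.0], [-0.001, -0.0, -1.0]]
force: [-0.5, 0.1, -8.8]
gripper_width: 0.0126
```

Call:
send_rows([
  [[0, 0, 0, 0, 0, 0, -1], [0, 0, 0, 0, 0, 0, -1], [0, 0, 0, 0, 0, 0, -1]],
])

```text
clock: 11.55
position: [0.5335, 0.061, 0.2434]
eef_rot: [[-0.926, 0.378, -0.001], [0.378, 0.926, 0.001], [0.001, 0.0, -1.0]]
force: [-0.1, -0.5, -9.0]
gripper_width: 0.0127
```

```bash
python3 look.py 7 scene wrist top; python3 - <<'E'
import cv2
for n,(x,y,w,h,k) in {"scene":(300,80,140,150,4)}.items():
    a=cv2.imread(f"pics/{n}7.png")[y:y+h,x:x+w];cv2.imwrite(f"pics/{n}7c.png",cv2.resize(a,None,fx=k,fy=k,interpolation=cv2.INTER_CUBIC))
E
```

```text
11.7 [0.5337 0.0606 0.2434] [[-0.925, 0.379, -0.0], [0.379, 0.925, 0.0], [0.0, 0.0, -1.0]] [ 1.21  0.04 -9.49] 0.012869449225603229 [-21.1  20.5  12.3 106.5  -5.3  53.6  61.4]
```

View pics/scene7c.png

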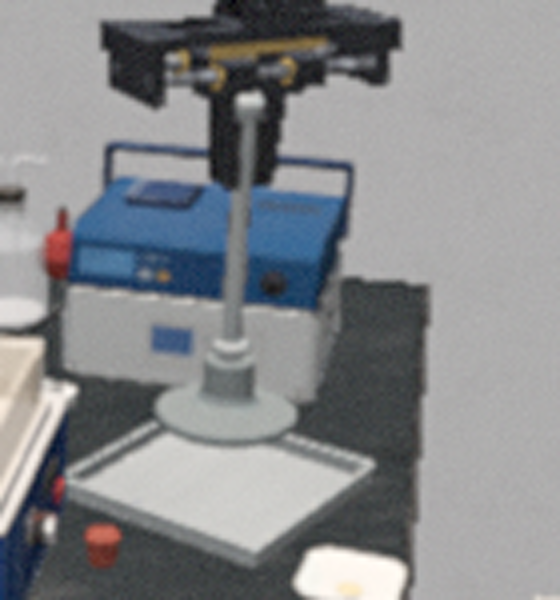

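View pics/wrist7.png

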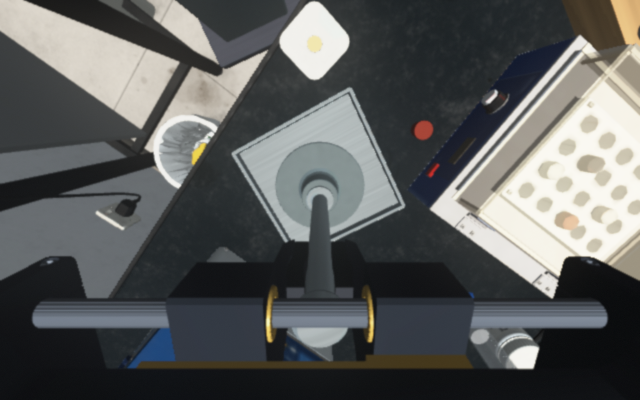

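```bash
python3 - <<'E'
from h import *
w=L("pics/wrist7.npy")
c=[atz(w,*q,.016) for q in [(350,88),(404,207),(233,154),(290,243)]];print(np.round(c,3),np.mean(c,0))
E
```

```text
[[ 0.448  0.136  0.016]
 [ 0.613  0.151  0.016]
 [ 0.464 -0.028  0.016]
 [ 0.603 -0.011  0.016]] [0.53197742 0.06180979 0.016     ]
```

Call:
send_rows([
  [[0, 0, 0, 0, 0, 0.01, -1], [0, 0, 0, 0, 0, 0.022, -1], [0, 0, 0, 0, 0, 0.034, -1], [0, 0, 0, 0, 0, 0.043, -1], [0, 0, 0, 0, 0, 0.048, -1], [0, 0, 0, 0, 0, 0.051, -1], [0, 0, 0, 0, 0, 0.051, -1], [0, 0, 0, 0, 0, 0.051, -1]],
])

```text
clock: 12.5
position: [0.5343, 0.0599, 0.1928]
eef_rot: [[-0.925, 0.38, 0.001], [0.38, 0.925, 0.0], [-0.001, 0.0, -1.0]]
force: [0.9, -0.8, -9.0]
gripper_width: 0.0125
```

Call:
send_rows([
  [[0, 0, 0, 0, 0, 0.001, -1], [0, 0, 0, 0, 0, 0.002, -1], [0, 0, 0, 0, 0, 0.003, -1], [0, 0, 0, 0, 0, 0.003, -1]],
])

```text
clock: 12.9
position: [0.5339, 0.0598, 0.1893]
eef_rot: [[-0.925, 0.38, -0.0], [0.38, 0.925, -0.0], [0.0, -0.0, -1.0]]
force: [0.4, 0.2, -9.0]
gripper_width: 0.0125
```

Call:
send_rows([
  [[0, 0, 0, 0, 0, 0.0005, -1], [0, 0, 0, 0, 0, 0.001, -1], [0, 0, 0, 0, 0, 0.001, -1]],
])

```text
clock: 13.2
position: [0.5342, 0.06, 0.1886]
eef_rot: [[-0.925, 0.38, 0.0], [0.38, 0.925, 0.0], [-0.0, 0.0, -1.0]]
force: [-0.7, 0.5, -6.9]
gripper_width: 0.0127
```

Contact is starting.

Call:
send_rows([
  [[0, 0, 0, 0, 0, 0.0005, -1], [0, 0, 0, 0, 0, 0.001, -1], [0, 0, 0, 0, 0, 0.001, -1]],
])

```text
clock: 13.5
position: [0.5347, 0.06, 0.1885]
eef_rot: [[-0.925, 0.38, 0.001], [0.38, 0.925, 0.0], [-0.001, 0.001, -1.0]]
force: [-1.9, 0.5, 5.2]
gripper_width: 0.0126
```

```bash
python3 look.py 8 scene; python3 - <<'E'
import cv2
for n,(x,y,w,h,k) in {"scene":(300,80,140,150,4)}.items():
    a=cv2.imread(f"pics/{n}8.png")[y:y+h,x:x+w];cv2.imwrite(f"pics/{n}8c.png",cv2.resize(a,None,fx=k,fy=k,interpolation=cv2.INTER_CUBIC))
E
```

```text
13.55 [0.5347 0.0599 0.1885] [[-0.925, 0.38, 0.002], [0.38, 0.925, 0.0], [-0.001, 0.001, -1.0]] [-2.95  0.23  5.64] 0.012780132814465649 [-20.2  24.8  11.5 109.   -6.6  46.7  62.4]
```

View pics/scene8c.png

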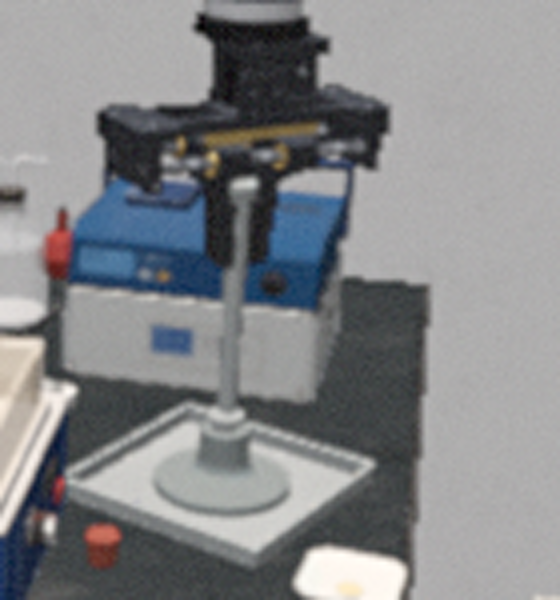

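Call:
send_rows([
  [[0, 0, 0, 0, 0, -0.0005, -1], [0, 0, 0, 0, 0, -0.0005, -1], [0, 0, 0, 0, 0, -0.0005, -0.7], [0, 0, 0, 0, 0, -0.0005, -0.4], [0, 0, 0, 0, 0, -0.0005, 0], [0, 0, 0, 0, 0, -0.0005, 0.3], [0, 0, 0, 0, 0, -0.0005, 0.3], [0, 0, 0, 0, 0, -0.0005, 0.3]],
], force=20)

```text
clock: 14.35
position: [0.534, 0.0599, 0.1878]
eef_rot: [[-0.925, 0.38, -0.0], [0.38, 0.925, -0.0], [0.0, -0.0, -1.0]]
force: [-0.6, -0.5, -0.7]
gripper_width: 0.051
```

```bash
python3 look.py 9 scene wrist
```

```text
14.45 [0.534  0.0599 0.1879] [[-0.925, 0.38, -0.0], [0.38, 0.925, 0.0], [0.0, 0.0, -1.0]] [ 0.44 -0.42  0.32] 0.05712971155265472 [-20.2  24.8  11.5 109.1  -6.6  46.7  62.4]
```

View pics/wrist9.png

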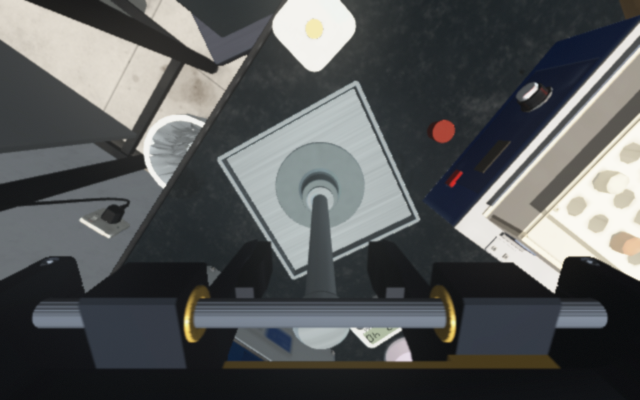

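Fingers are clear of the rod on both sides, and the rod stands centred between them at (320,300). I'll go straight up.

Call:
send_rows([
  [[0, 0, 0, 0, 0, 0, 0.5], [0, 0, 0, 0, 0, -0.02, 0.5], [0, 0, 0, 0, 0, -0.05, 0.5], [0, 0, 0, 0, 0, -0.08, 0.5], [0, 0, 0, 0, 0, -0.12, 0.5], [0, 0, 0, 0, 0, -0.14, 0.5], [0, 0, 0, 0, 0, -0.14, 0.5], [0, 0, 0, 0, 0, -0.14, 0.5]],
])

```text
clock: 15.25
position: [0.5338, 0.0599, 0.3276]
eef_rot: [[-0.925, 0.38, 0.0], [0.38, 0.925, 0.0], [0.0, 0.0, -1.0]]
force: [-0.2, -0.1, -0.6]
gripper_width: 0.0662
```

```bash
python3 look.py 10 scene wrist; python3 - <<'E'
import cv2
for n,(x,y,w,h,k) in {"scene":(230,80,210,210,2.8)}.items():
    a=cv2.imread(f"pics/{n}10.png")[y:y+h,x:x+w];cv2.imwrite(f"pics/{n}10c.png",cv2.resize(a,None,fx=k,fy=k,interpolation=cv2.INTER_CUBIC))
E
```

```text
15.35 [0.5332 0.0598 0.3265] [[-0.925, 0.38, -0.002], [0.38, 0.925, -0.001], [0.002, -0.001, -1.0]] [-1.23  1.2  -0.12] 0.06633669120397863 [-22.   15.4  13.2 101.   -3.8  64.2  60.1]
```

View pics/scene10c.png

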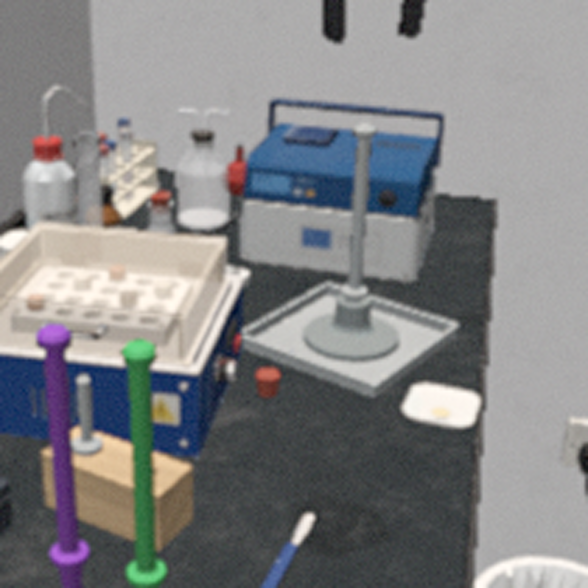

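View pics/wrist10.png

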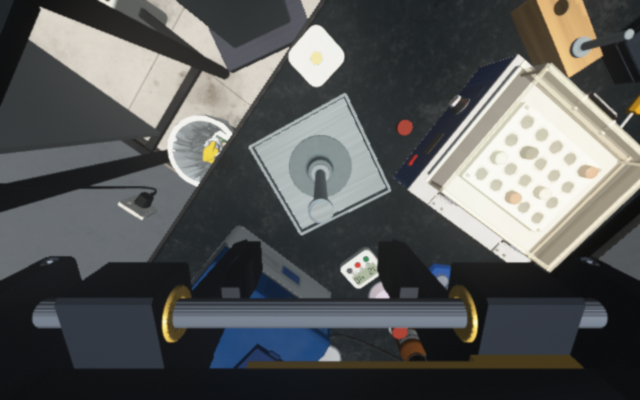

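The stand is upright in the middle of the tray, with the stopper, plain rod and look-alikes where they were and the gripper well clear. I'm handing the job in.

```bash
python3 -c "
from h import *
print(workorder.sign_off(), sensors.get_state()['clock'])"
```

```text
the job is handed in; nothing more can be done
the job is handed in; nothing more can be done
```

I seated the support rod in the stand base, carried the stand by its rod, set it down in the tray and handed the job in at about 15.4 s of the 51 s allowed.

- **Pressing:** the wrist sensor read 18.4–19.3 N at the end, or about 20–21 N on the taper with the rod's own weight. From the tool height I put the small end at about 15.5 mm, within the home limit of 16 mm. I didn't measure that height directly.
- **Carrying:** about 8–9 N hung from the gripper throughout, which matches rod plus base. The base was not touched and the joint did not slip.
- **Setting down:** contact showed at the expected height, with a peak reading of about 6 N. I eased off before opening the jaws.
- **Last pictures:** the stand is upright and centred in the tray to within about 3 mm. The plain rod, the stopper and the green and purple look-alikes look unmoved, and the gripper is about 14 cm above its release height.

**Readings that disagreed:**
- The taper took up about 2.2 mm of travel between first contact and full press, where the given figures suggest nearly 4 mm. The end height and the force both still point to a home fit.
- Positions from the scene camera alone differed from the other cameras by 2–4 mm.
- The closed jaws read about 12.7 mm on the 14 mm bar.

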